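# Slide the nut tray past its spring latch to the end stop

## Robot

A 6-joint arm with a two-finger parallel gripper is mounted at the origin on the work surface. World frame = base frame: x ahead of the robot, y to its left, z up, the work surface at z = 0. Lengths are in m, angles in rad, forces in N, time in s.
With the tool pointing down it reaches from about 0.375 to 0.9 m from the base axis. Payload 3.1 kg.
Tool frame: the origin (TCP) lies midway between the tips of the shut fingers; the grasp point (between the pads) lies 19 mm behind it; x points along the fingers, y is the direction in which the jaws open and shut, and the axes are right-handed (so a half turn about x gives the same grasp; the last joint's range is limited). The gripper opens to 87 mm and grips with 3 to 60 N. Pads are 19 mm wide; open, the fingers measure 117 mm over their backs; the gripper's body (75 mm by 190 mm) begins 51 mm behind the grasp point.
Start: joints at [1.032, 0.527, 1.433, -0, 1.181, -0.178], TCP at [0.221, 0.585, 0.195] pointing down, gripper open.
Joint ranges: [-3.08, 3.08], [-0.75, 2.2], [0.22, 2.44], [-1.43, 4.57], [0, 2.65], [-2.85, 2.85]. Speed limits (rad/s): [2.79, 2.79, 3.14, 3.14, 3.14, 3.14].

## Interface

Orientations are given as a unit quaternion [x, y, z, w].
In Python, from rig import get_obs, imaging, robot gives the robot as it stands.
- The arm moves only by the shell command python3 -m inch 'ROWS' [FORCE]. ROWS is JSON, a list of rows, each a list of 3 entries, a list of its own where there are three numbers: the finger opening in mm, from 0 to 87, then the shift along the tool's x, y, z in mm, then the turn, a rotation vector about the tool's x, y, z in degrees. In form: [[grip, [dx, dy, dz], [wx, wy, wz]], ...]. A call has 1 to 12 rows; each row shifts and turns the pose as measured when the row begins, along the tool's axes as they then stand; what a row does not reach is not made up. A row lasts 1/8 s, in which the tool goes at most 62.5 mm and 10.7 degrees, less where a joint would pass 70% of its speed; a pose out of reach is approached as far as the arm can. A call with a gripper value outside its range is refused whole. The fingers move at their own pace and stop on an object; FORCE is the grip in N (left out, the last holds). Time passes only in rows, so rows that do not move let the fingers close. It gives the time, the measured TCP pose, the force and the opening at its end, in the units of the state.
- get_obs(): the state, without advancing time (a new reading comes with each control period).
- imaging.camera(name): name is "scene" or "top" or "wrist"; returns the picture (384x512x3 uint8, red, green, blue); there is no depth.
- imaging.camera_params(name): a dict with "camera_matrix" (3x3 intrinsics, pixels), "xyz" and "rotation" of the camera in the world. Camera axes: x right, y down, z forward; pixel columns grow to the right and rows downward; lengths in m; the calibration is good to about 2 mm. A picture is of the moment at which its call begins: read the wrist's pose just before it. camera_params takes no time and is no camera call; for the wrist camera it gives the pose at the moment of the call.
- robot.hand_in(): hands the job in, once; it reports no verdict.
Trained networks look in the newest picture that a camera, given by its name, has taken for a name from the list of things; names that differ only in an ending like _2 or _b are one class to them, and where a whole thing is asked for, a point or a joint stands for the part that bears it (a point fixed in the world has none). Each returns a list of dicts, best first, with "confidence" (0 to 1); they miss things now and then, are a little off and sometimes report something else, mostly with a low value. They report only what shows in the picture. A call takes as long as a camera call. They do not tell look-alikes from the thing itself.
- imaging.cut_out(camera, target): "pixels" (384x512 bool, what is visible of it) and "box" ([centre column, centre row, width, height] in pixels, round what is visible of it).
- imaging.tip_of(camera, target): "pixel" ([column, row] in pixels: a listed point, or the origin of a listed thing).
The state is a dict: "time": time; "q": joint angles; "joint_velocities": joint speeds; "joint_torque": joint torques, N m; "position": TCP position; "tool_rot": TCP orientation; "ft_force": force on the tool from outside, world axes, zero at the start; "moment": the same for the moment, N m; "grip_width": finger opening in m.
Only numpy, scipy, OpenCV 4.12 (cv2) and the standard library are available. Lean on these libraries where they do the work, as an engineer would, in place of code of your own. Each camera call takes 0.05 s, during which the arm holds its last target. There are 200 camera calls.

## Task

The sliding tray of cut hazelnuts is held back by a spring latch: the small catch at the far end of the latch bar stands up in front of the tray. Press the ribbed free end of the bar, behind the tray, right down with your fingertips and keep it down while you push the tray forward over the catch; push the tray on until it is fully home against the end stop, then come away so that the catch springs up into the tray's slot. The little pot must ride along standing on the tray: do not touch or lift it, and leave the other things on the bench where they are.

Things in the scene. Friction and masses are not known exactly. Their poses are not given: they have to be found in the camera images.
- rig: Fixed aluminium slide rig on the bench: base plate 360 x 190 x 10 mm, two guide rails 44 mm high along it (56 mm either side of the middle line), cross-piece 56 mm high at the far end (end stop). Origin on its underside, on the middle line, 158 mm from the near edge, 202 mm from the far edge; x is the way the tray is pushed, z up. Place varies, turned up to 0.45 rad.
- latch (a joint): How far the steel latch bar (250 x 32 x 10 mm, on the rig's middle line) is pressed down, m: 0 up, 0.012 fully down on the base plate. It moves straight down as one piece wherever pressed; 3 N starts it, 6 N holds it fully down. The tray passes the catch only while it is 0.0085 or more down; once over the catch, the tray itself keeps the bar down.
- press_point (a point): The point to press: on the bar's top face at its ribbed free end, open behind the tray (75 to 85 mm of bar seen, 32 mm wide), 28 mm in from the bar's near end. 32 mm above the bench when up, 20 mm when fully down; moves with the bar. The flat bar top runs on from here under the tray, so a fingertip can slide along it while pressing. Axes as the rig's.
- catch_top (a point): Middle of the top of the catch, a block 8 mm along the slide and 16 mm wide standing 10 mm above the bar, 215 mm ahead of press_point on the middle line. Up, its top is at 42 mm above the bench and bars the tray, whose underside is at 34 mm.
- tray (a joint): How far the tray has slid forward, m: starts at 0 to 0.010, is stopped by the raised catch at 0.014, reaches the end stop at 0.110. About 1.5 N of friction plus slight damping; it cannot leave its rails and stays where it is left. From 0.105 on the catch can spring up into the slot.
- push_face (a point): Middle of the tray's rear face, a flat upright wall 140 mm wide, from 34 to 74 mm above the bench (this point at 60 mm); push it towards the rig's +x. At tray = 0 it is 47 mm ahead of press_point along x.
- tray_top (a point): Centre of the aluminium tray's top face, 48 mm above the bench; tray 150 mm along the slide x 140 mm wide x 14 mm thick, 16 round pockets with cut nuts in it. Axes as the rig's.
- tray_slot (a point): Middle of the slot (18 mm along the slide, 24 mm wide, right through) in the tray, 17 mm behind tray_top, into which the catch springs when the tray is home.
- pot: Small white lidded sample pot, 28 mm across, 40 mm high, 40 g, loose, standing on the plain front strip of the tray, about 58 mm ahead of the tray's centre. Origin at the centre of its underside.
- tin: Bystander: closed steel can, 68 mm across, 65 mm high, standing loose beside the rig. Origin at the centre of its underside.
- cup: Bystander: open steel cup, 68 mm across, 75 mm high, loose beside the rig. Origin at the centre of its underside.
- jar: Bystander: glass jar with steel lid, 64 mm across, 85 mm high, loose beside the rig. Origin at the centre of its underside.
- bowl: Bystander: steel bowl of whole hazelnuts, 112 mm across, 45 mm high, loose, right of the rig. Origin at the centre of its underside.
- brush: Bystander: hand brush lying left of the rig, about parallel to it. Origin at its underside.
- spare: Bystander: spare aluminium pocket plate 130 x 90 x 12 mm, loose, lying right of the rig beyond the bowl. Origin at the centre of its underside.
Not all that is in view belongs to the job. Several things have the shape of the pot; the one meant has the colours described above.

How it is judged:
On the way, in this order (a step that is already met when the one before it is completed fails the run):
1. the latch bar is pressed down by the fingers while the tray is still behind the catch (value of joint latch above 0.008 m and value of joint tray below 0.018 m and contact force between the fingers and latch above 1 N), for 0.1 s.
2. the tray has been pushed over the catch, the bar still down (value of joint tray above 0.025 m and value of joint latch above 0.006 m), for 0.1 s.
At the end, for the whole second after the job is handed in: The tray is home (tray joint over 0.104 m of 0.110) and at rest, the catch has sprung up into the slot (latch joint under 0.003 m), and the pot stands upright (within 0.15 rad), at rest on the tray's front strip (value of joint tray above 0.104 m and value of joint latch below 0.003 m and velocity of joint tray between -0.005 and 0.005 m/s and x of pot in the frame of tray_top between 0.03 and 0.085 m and z of pot in the frame of tray_top between -0.006 and 0.006 m and angle between pot's own z axis and vertical below 0.15 rad and linear speed of pot below 0.02 m/s); the robot touches nothing.
It fails at once if the pot is lifted off the tray (z of pot in the frame of tray_top above 0.012 m).
It fails at once if the pot is tipped over (angle between pot's own z axis and vertical above 0.4 rad).
It fails at once if the robot touches the pot (contact force between any of the fingers, the arm and pot above 0.5 N).
It fails at once if a bystander is lifted or shifted by more than 25 mm (distance of any of tin, cup, jar, bowl, brush, spare from where it was at the start of the episode above 0.025 m).
It also fails if it takes over 40 s, if anything falls off the work surface, if the arm or the gripper's body presses on something with over 40 N, if the wrist force passes 120 N, or if a joint passes its speed limit or range.

## Working session

There is one attempt and no reset: what is moved stays moved. The work goes in short steps, Python scripts to look and compute and a shell command to move; the robot and the scene stay as the last step left them, time stands still between calls to the robot, and variables do not carry over. Pictures are saved under pics/ and viewed, about 8 in all and at most 12, crops included, and the job is handed in when it is done.

```bash
mkdir -p pics; ls; cat > h.py <<'E'
import numpy as np, cv2
from rig import get_obs, imaging, robot
from scipy.spatial.transform import Rotation as R
def ray(cam,px):
    p=imaging.camera_params(cam);K=np.array(p["camera_matrix"]);Rm=np.array(p["rotation"])
    if Rm.shape!=(3,3): Rm=R.from_quat(Rm.ravel()).as_matrix()
    d=Rm@np.linalg.solve(K,[px[0],px[1],1]);return np.array(p["xyz"]),d/np.linalg.norm(d)
def at(cam,px,z):
    o,d=ray(cam,px);return o+d*(z-o[2])/d[2]
def tri(rs):
    A=0;b=0
    for o,d in rs:
        P=np.eye(3)-np.outer(d,d);A=A+P;b=b+P@o
    return np.linalg.solve(A,b)
E
python3 - <<'E'
from h import *
o=get_obs();print(o)
a=[]
for c in("scene","top"):
    im=imaging.camera(c);a.append(im);cv2.imwrite(f"pics/{c}0.png",im[...,::-1]);
    print(c,imaging.camera_params(c))
    for t,z in(("press_point",.032),("push_face",.06),("catch_top",.042),("tray_top",.048),("tray_slot",.048),("pot",.048),("rig",0),("tin",0),("cup",0),("jar",0),("bowl",0),("brush",0),("spare",0)):
        for r in imaging.tip_of(c,t)[:2]: print(c,t,np.round(r["pixel"],1),round(r["confidence"],2),np.round(at(c,r["pixel"],z),4))
E
```

```text
pics
{'time': 0.0, 'q': array([ 1.03150210e+00,  5.28452643e-01,  1.43387348e+00, -3.33884013e-05,
        1.18139989e+00, -1.78528319e-01]), 'joint_velocities': array([-9.01852481e-04, -1.02807243e-05, -2.20560330e-03,  1.63092021e-03,
       -1.49687328e-03, -3.08266555e-04]), 'joint_torque': array([-3.16738369e-04, -4.40039206e+01, -1.76592439e+01,  6.32235850e-02,
        5.81605209e-02, -1.79877429e-04]), 'position': array([0.22021199, 0.58408856, 0.19388917]), 'tool_rot': array([ 0.12614491,  0.69588914, -0.12756497,  0.69537971]), 'ft_force': array([ 0.09434635,  0.02099929, -0.30891283]), 'moment': array([ 0.05621885, -0.07336788,  0.04350973]), 'grip_width': 0.08687916347930574}
scene {'camera_matrix': array([[369.41949621,   0.        , 261.78154857],
       [  0.        , 369.41949621, 189.36576144],
       [  0.        ,   0.        ,   1.        ]]), 'xyz': array([ 1.20810017, -0.32734037,  0.71553089]), 'rotation': array([ 0.79509311,  0.46763552, -0.19196571, -0.33510167])}
scene press_point [248.2 208. ] 0.67 [ 0.6471 -0.0456  0.032 ]
scene press_point [205.3 174.4] 0
[... 1604 characters left out ...]
81 -0.047   0.048 ]
top pot [227.7 119.1] 0.67 [0.8398 0.069  0.048 ]
top pot [268.6 181.6] 0.57 [ 0.6594 -0.0448  0.048 ]
top rig [264.7 207.6] 0.92 [ 0.5876 -0.0344  0.    ]
top tin [211.8 214. ] 0.79 [0.5706 0.1209 0.    ]
top cup [239.7 273. ] 0.64 [0.3988 0.0408 0.    ]
top cup [308.6 155.6] 0.2 [ 0.7395 -0.1659  0.    ]
top jar [331.9 229.1] 0.73 [ 0.5229 -0.2289  0.    ]
top jar [265.7 207.1] 0.61 [ 0.5891 -0.0373  0.    ]
top bowl [309.2 157.5] 0.78 [ 0.7338 -0.1676  0.    ]
top bowl [263.5 208.7] 0.32 [ 0.5845 -0.0308  0.    ]
top brush [181.8 251.7] 0.94 [0.4617 0.2093 0.    ]
top spare [379.4 169.2] 0.57 [ 0.6964 -0.3721  0.    ]
top spare [213.8 214.4] 0.48 [0.5694 0.1151 0.    ]
```

View pics/scene0.png

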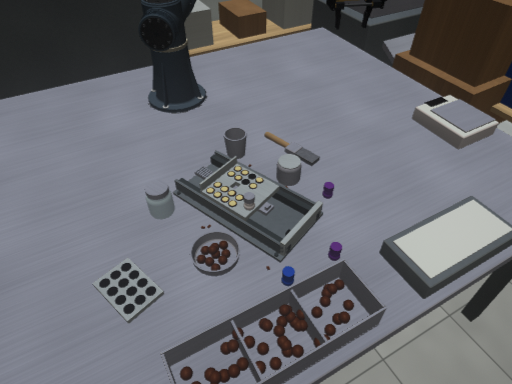

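View pics/top0.png

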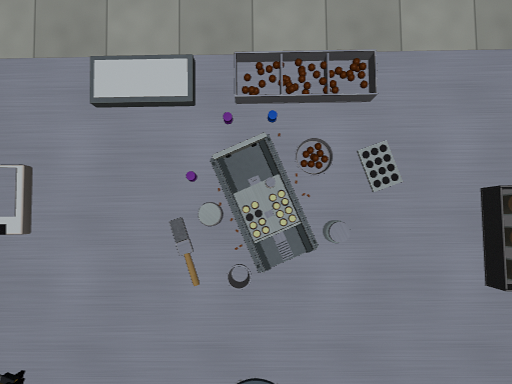

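The rig is in the middle: tray rear at about (278,232) in the top view, ribbed bar end at about (286,249), and the white pot at about (250,200) in the scene view. The coloured pots elsewhere are look-alikes. Next I fuse both views and plan the approach.

```bash
cat >> h.py <<'E'
def plan(P,yaw):
    o=get_obs();T=R.from_quat(o["tool_rot"]);M=T.as_matrix()
    print("pos",np.round(o["position"],4),"tool axes(cols)\n",np.round(M,3))
    for s in(1,-1):
        y=s*np.array([-np.sin(yaw),np.cos(yaw),0]);x=np.array([0,0,-1.]);G=np.c_[x,y,np.cross(x,y)]
        print("sign",s,"turn deg",np.round((T.inv()*R.from_matrix(G)).as_rotvec(degrees=True),1),"shift mm, present axes",np.round(M.T@(P-o["position"])*1e3,1),"in goal axes",np.round(G.T@(P-o["position"])*1e3,1),"|d|",round(np.linalg.norm(P-o["position"])*1e3))
E
python3 - <<'E'
from h import *
S=dict(press=(205.3,174.4),push=(216.4,169.7),catch=(268.8,205.6),slot=(236.5,185.9),top=(239.6,190.2))
T=dict(press=(286.3,249.7),push=(277.4,231.3),catch=(251.8,177),slot=(269.8,210.5),top=(267.2,203))
P={k:tri([ray("scene",S[k]),ray("top",T[k])]) for k in S}
for k in P: print(k,np.round(P[k],4))
d=P["catch"]-P["press"];yaw=np.arctan2(d[1],d[0]);print("yaw",yaw,np.linalg.norm(d[:2]))
plan(np.array([P["press"][0],P["press"][1],.15]),yaw)
E
```

```text
press [ 0.4679 -0.0902  0.0227]
push [ 0.5194 -0.0685  0.0707]
catch [0.673  0.0009 0.0412]
slot [ 0.5788 -0.0453  0.051 ]
top [ 0.5981 -0.0418  0.0506]
yaw 0.417949200387968 0.22433757164354481
pos [0.2206 0.5847 0.1948] tool axes(cols)
 [[-0.     0.353  0.936]
 [-0.     0.936 -0.353]
 [-1.    -0.    -0.   ]]
sign 1 turn deg [-44.6  -0.    0. ] shift mm, present axes [  44.9 -544.2  469.7] in goal axes [  44.8 -717.3  -47.9] |d| 720
sign -1 turn deg [135.4   0.    0. ] shift mm, present axes [  44.9 -544.2  469.7] in goal axes [ 44.8 717.3  47.9] |d| 720
```

```bash
python3 -m inch '[[0,[0,-45,39],[0,0,0]],[0,[0,-45,39],[0,0,0]],[0,[0,-45,39],[0,0,0]],[0,[0,-45,39],[0,0,0]],[0,[0,-45,39],[0,0,0]],[0,[0,-45,39],[0,0,0]],[0,[0,-45,39],[0,0,0]],[0,[0,-45,39],[0,0,0]],[0,[0,-45,39],[0,0,0]],[0,[0,-45,39],[0,0,0]],[0,[0,-45,39],[0,0,0]],[0,[0,-45,39],[0,0,0]]]' 20; python3 -m inch '[[0,[0,0,0],[-9,0,0]],[0,[0,0,0],[-9,0,0]],[0,[0,0,0],[-9,0,0]],[0,[0,0,0],[-9,0,0]],[0,[0,0,0],[-9,0,0]],[0,[0,0,0],[0,0,0]]]'
python3 - <<'E'
from h import *
plan(np.array([.469,-.091,.15]),.418)
im=imaging.camera("wrist");cv2.imwrite("pics/w1.png",im[...,::-1])
for t,z in(("press_point",.032),("push_face",.06),("catch_top",.042),("tray_top",.048),("tray_slot",.048)):
    for r in imaging.tip_of("wrist",t)[:2]: print(t,np.round(r["pixel"],1),round(r["confidence"],2),np.round(at("wrist",r["pixel"],z),4))
print(get_obs()["time"],get_obs()["q"])
E
```

```text
time: 2.9
position: [0.4813, -0.0997, 0.1969]
tool_rot: [0.127, 0.691, -0.121, 0.702]
ft_force: [0.7, 0.2, -0.4]
grip_width: 0.0003
time: 3.65
position: [0.4847, -0.1071, 0.1978]
tool_rot: [-0.157, 0.682, 0.156, 0.697]
ft_force: [0.7, -0.1, 0.8]
grip_width: 0.0002
pos [ 0.4847 -0.1071  0.1978] tool axes(cols)
 [[ 0.022 -0.432  0.901]
 [ 0.003  0.902  0.433]
 [-1.    -0.007  0.021]]
sign 1 turn deg [1.7 1.2 0.4] shift mm, present axes [47.5 21.6 -8.1] in goal axes [47.8 21.1 -7.8] |d| 53
sign -1 turn deg [-178.3   -0.6    1.9] shift mm, present axes [47.5 21.6 -8.1] in goal axes [ 47.8 -21.1   7.8] |d| 53
press_point [275.5 170. ] 0.65 [ 0.4721 -0.0808  0.032 ]
push_face [270.6 213.1] 0.67 [ 0.5184 -0.0662  0.06  ]
catch_top [ 27.7 222.5] 0.59 [ 0.6751 -0.3449  0.042 ]
3.95 [-0.45122106  0.34242817  1.76146326  0.01416513  1.01992536 -2.47739428]
```

View pics/w1.png

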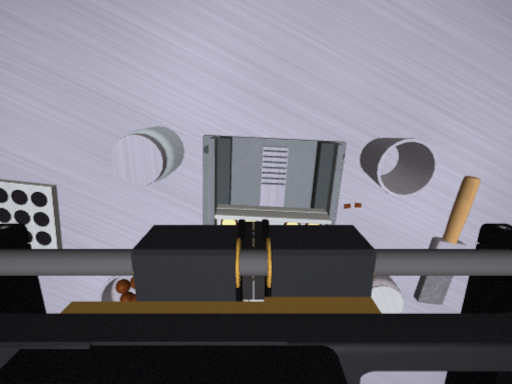

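The wrist view shows the ribbed bar end at columns 262–288, with its near end at row 147. The tray's rear wall top edge is at row 207–212. I compute the bar axis and the press point from these.

```bash
python3 - <<'E'
from h import *
im=imaging.camera("wrist")[125:225,195:355]
cv2.imwrite("pics/w2.png",cv2.resize(im[...,::-1],None,fx=5,fy=5,interpolation=cv2.INTER_CUBIC))
for n,p,z in(("near end",(275,147.5),.032),("bar at wall",(273,206),.032),("edgeL",(262,148),.032),("edgeR",(288,148),.032),("wall L top",(217,207),.074),("wall R top",(331,213),.074),("plateL",(203,136),.01),("plateR",(344,143),.01)): print(n,np.round(at("wrist",p,z),4))
E
```

```text
near end [ 0.4467 -0.0943  0.032 ]
bar at wall [ 0.5168 -0.0617  0.032 ]
edgeL [ 0.4543 -0.1087  0.032 ]
edgeR [ 0.4403 -0.0794  0.032 ]
wall L top [ 0.5343 -0.1292  0.074 ]
wall R top [ 0.4828 -0.0054  0.074 ]
plateL [ 0.4763 -0.1835  0.01  ]
plateR [ 0.4041 -0.0125  0.01  ]
```

View pics/w2.png

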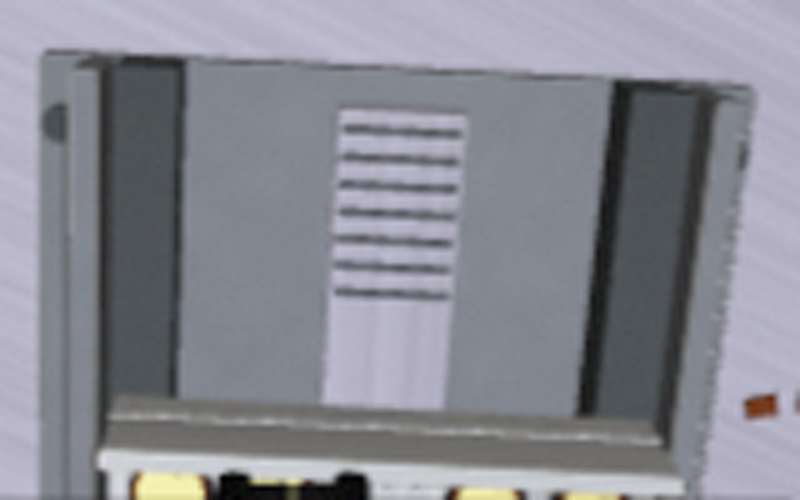

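```bash
python3 - <<'E'
from h import *
plan(np.array([.472,-.084,.045]),.41)
E
```

```text
pos [ 0.4846 -0.107   0.1977] tool axes(cols)
 [[ 0.021 -0.433  0.901]
 [ 0.003  0.901  0.433]
 [-1.    -0.006  0.021]]
sign 1 turn deg [2.2 1.2 0.3] shift mm, present axes [152.4  27.1  -4.5] in goal axes [152.7  26.1  -2.4] |d| 155
sign -1 turn deg [-177.8   -0.5    1.8] shift mm, present axes [152.4  27.1  -4.5] in goal axes [152.7 -26.1   2.4] |d| 155
```

```bash
python3 -m inch '[[0,[0,26,-2],[2.2,1.2,0.3]],[0,[40,0,0],[0,0,0]],[0,[40,0,0],[0,0,0]],[0,[40,0,0],[0,0,0]],[0,[25,0,0],[0,0,0]],[0,[0,0,0],[0,0,0]]]'
python3 - <<'E'
from h import *
plan(np.array([.472,-.084,.036]),.41)
im=imaging.camera("wrist");a=imaging.camera("scene")[120:220,160:310]
print(get_obs()["time"])
b=cv2.resize(a,(600,400),interpolation=cv2.INTER_CUBIC)
cv2.imwrite("pics/s3.png",b[...,::-1])
E
```

```text
time: 4.75
position: [0.4749, -0.0854, 0.0503]
tool_rot: [-0.144, 0.691, 0.14, 0.695]
ft_force: [-0.2, 0.5, -0.1]
grip_width: 0.0008
pos [ 0.4749 -0.0854  0.0503] tool axes(cols)
 [[ 0.006 -0.394  0.919]
 [-0.004  0.919  0.394]
 [-1.    -0.006  0.004]]
sign 1 turn deg [-0.3  0.2  0.4] shift mm, present axes [14.3  2.5 -2.2] in goal axes [14.3  2.4 -2.2] |d| 15
sign -1 turn deg [179.7   0.6  -0.4] shift mm, present axes [14.3  2.5 -2.2] in goal axes [14.3 -2.4  2.2] |d| 15
4.85
```

View pics/s3.png

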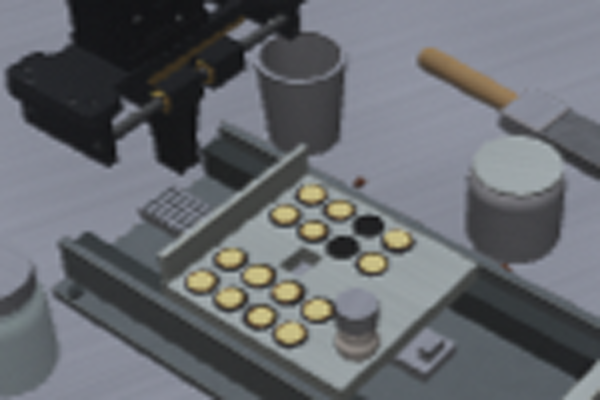

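The fingertips hang over the ribbed end, and the white pot stands on the front strip at (355,325) in the crop. Now I press down.

```bash
python3 -m inch '[[0,[12,2,-2],[0,0,0]],[0,[8,0,0],[0,0,0]],[0,[6,0,0],[0,0,0]],[0,[5,0,0],[0,0,0]],[0,[5,0,0],[0,0,0]]]'
```

```text
time: 5.48
position: [0.4767, -0.0862, 0.0168]
tool_rot: [-0.147, 0.687, 0.138, 0.698]
ft_force: [0.8, -1.1, 0.3]
grip_width: 0.0003
```

```bash
python3 - <<'E'
from h import *
o=get_obs();print(o["position"],o["ft_force"],o["moment"])
a=imaging.camera("scene")[130:205,170:270]
cv2.imwrite("pics/s4.png",cv2.resize(a,(800,600),interpolation=cv2.INTER_CUBIC)[...,::-1])
print(get_obs()["ft_force"],get_obs()["position"])
E
```

```text
[ 0.47670163 -0.08615533  0.01681277] [ 0.81310242 -1.12814113  0.26041231] [0.10766475 0.03196341 0.01966431]
[-0.8439843  -0.45679866 -0.51898764] [ 0.47634422 -0.08602825  0.01627442]
```

View pics/s4.png

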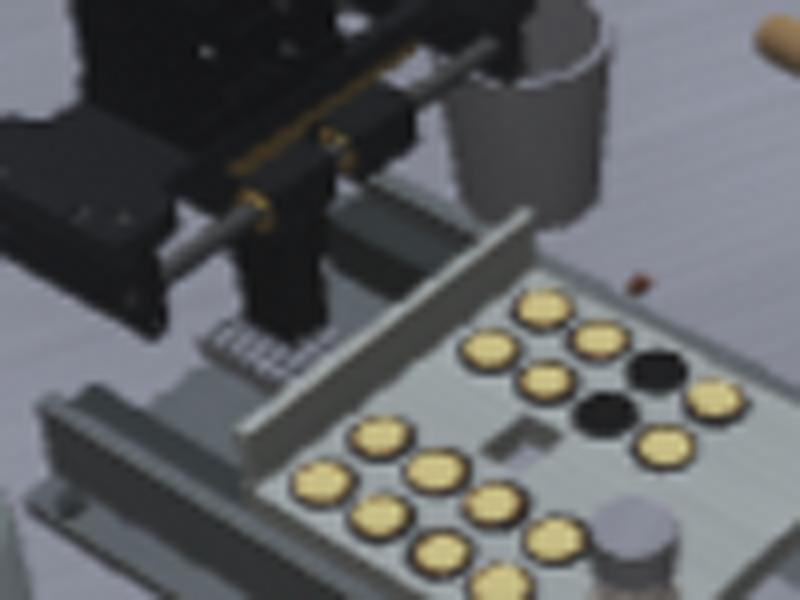

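```bash
python3 - <<'E'
from h import *
p=imaging.camera_params("scene");K=np.array(p["camera_matrix"]);Rm=R.from_quat(p["rotation"]).as_matrix()
def pj(P):
    v=K@(Rm.T@(np.array(P)-p["xyz"]));v=v[:2]/v[2];return np.round((v-[170,130])*8)
c=get_obs()["position"];e=np.array([np.cos(.41),np.sin(.41),0]);n=np.array([-e[1],e[0],0])
print("tcp",pj(c))
for z in(.020,.032):
  P0=np.array([.472,-.084,0])
  print(z,"bar near corners -y,+y",[pj(P0-.028*e+s*.016*n+[0,0,z]) for s in(-1,1)],"press",pj(P0+[0,0,z]),"45 ahead",[pj(P0+.03*e+s*.016*n+[0,0,z]) for s in(-1,1)])
print("tray slot pixel",at("scene",(170+525/8,130+440/8),.048), "bar corner left px at z",[np.round(at("scene",(170+203/8,130+343/8),z),4) for z in(.02,.032)])
im=imaging.camera("wrist")
for r in imaging.tip_of("scene","press_point")[:3]:print(np.round((np.array(r["pixel"])-[170,130])*8),r["confidence"],at("scene",r["pixel"],.032),at("scene",r["pixel"],.02))
cv2.imwrite("pics/w5.png",cv2.resize(im[100:300,130:400],(800,593))[...,::-1])
print(get_obs()["ft_force"],get_obs()["position"])
E
```

```text
tcp [295. 379.]
0.02 bar near corners -y,+y [array([204., 353.]), array([267., 305.])] press [294. 362.] 45 ahead [array([326., 423.]), array([389., 373.])]
0.032 bar near corners -y,+y [array([200., 327.]), array([264., 280.])] press [291. 336.] 45 ahead [array([323., 397.]), array([387., 347.])]
tray slot pixel [ 0.57261628 -0.04299244  0.048     ] bar corner left px at z [array([ 0.4477, -0.1081,  0.02  ]), array([ 0.4608, -0.1119,  0.032 ])]
[273. 337.] 0.55 [ 0.46938295 -0.08959115  0.032     ] [ 0.4564141  -0.08541725  0.02      ]
[ 0.10720283 -0.44701138 -0.34523857] [ 0.47637568 -0.08602535  0.01678679]
```

View pics/w5.png

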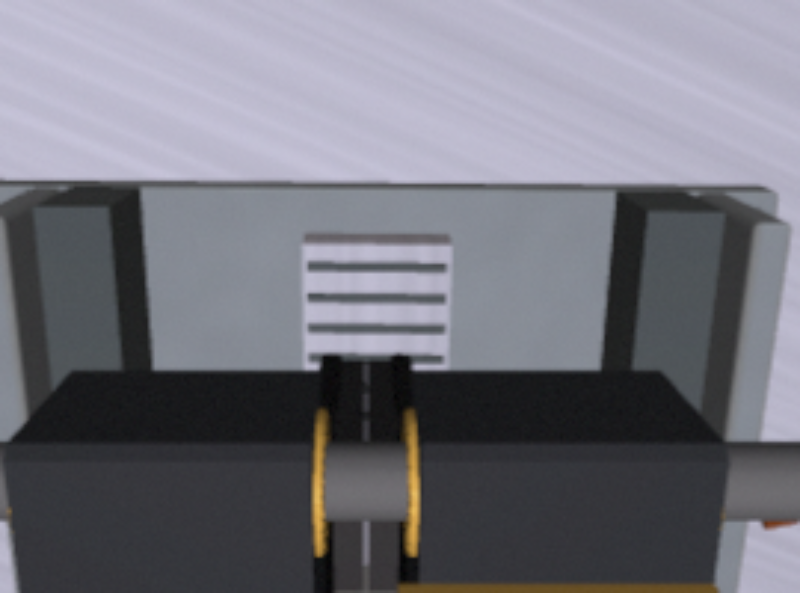

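The wrist view shows the fingers over the bar, within about 3 mm of its middle (crop columns 303–450, fingers 322–410). In the scene view the tip looks about 18 mm higher than the reported TCP, and there is no force, so they haven't made contact yet. I go down in small steps and watch the force.

```bash
python3 -m inch '[[0,[4,2,0],[0,0,0]],[0,[3,0,0],[0,0,0]]]';python3 -m inch '[[0,[3,0,0],[0,0,0]]]';python3 -m inch '[[0,[3,0,0],[0,0,0]]]'
```

```text
time: 5.88
position: [0.476, -0.0842, 0.0097]
tool_rot: [-0.146, 0.687, 0.138, 0.698]
ft_force: [0.0, -0.2, -0.2]
grip_width: 0.0004
time: 6.0
position: [0.4761, -0.0843, 0.0066]
tool_rot: [-0.147, 0.687, 0.138, 0.698]
ft_force: [0.6, -0.6, -0.6]
grip_width: 0.0004
time: 6.12
position: [0.4761, -0.0843, 0.0035]
tool_rot: [-0.147, 0.687, 0.138, 0.698]
ft_force: [-0.6, -0.1, 4.0]
grip_width: 0.0006
```

Contact at a reported z of about 5 mm, which confirms the height offset. I keep pressing.

```bash
python3 -m inch '[[0,[3,0,0],[0,0,0]]]';python3 -m inch '[[0,[3,0,0],[0,0,0]]]';python3 -m inch '[[0,[3,0,0],[0,0,0]]]';python3 -m inch '[[0,[3,0,0],[0,0,0]]]'
```

```text
time: 6.25
position: [0.4761, -0.0843, 0.0005]
tool_rot: [-0.147, 0.687, 0.138, 0.698]
ft_force: [-0.2, 0.7, 4.7]
grip_width: 0.0004
time: 6.38
position: [0.4761, -0.0843, -0.0024]
tool_rot: [-0.147, 0.687, 0.138, 0.698]
ft_force: [-0.0, 1.6, 5.0]
grip_width: 0.0005
time: 6.5
position: [0.4761, -0.0843, -0.0054]
tool_rot: [-0.147, 0.687, 0.138, 0.698]
ft_force: [-1.1, 0.5, 5.7]
grip_width: 0.0005
time: 6.62
position: [0.476, -0.0843, -0.0081]
tool_rot: [-0.147, 0.687, 0.138, 0.698]
ft_force: [-4.6, -0.0, 26.7]
grip_width: 0.0007
```

Fully down: a hard stop with 27 N. Now I slide forward while pressing.

```bash
python3 -m inch '[[0,[1.5,0,6],[0,0,0]],[0,[1.5,0,6],[0,0,0]]]';python3 -m inch '[[0,[1.5,0,6],[0,0,0]],[0,[1.5,0,6],[0,0,0]]]'
```

```text
time: 6.88
position: [0.478, -0.0818, -0.008]
tool_rot: [-0.149, 0.693, 0.142, 0.691]
ft_force: [-14.4, -11.8, 25.9]
grip_width: 0.0005
time: 7.12
position: [0.4807, -0.0792, -0.0078]
tool_rot: [-0.151, 0.698, 0.144, 0.686]
ft_force: [-10.3, -10.0, 22.7]
grip_width: 0.0008
```

```bash
python3 -m inch '[[0,[0,0,5],[0,0,0]],[0,[0.5,0,5],[0,0,0]]]'; python3 - <<'E'
from h import *
plan(np.array([.6,-.03,-.008]),.41)
E
```

```text
time: 7.38
position: [0.4864, -0.076, -0.0073]
tool_rot: [-0.15, 0.699, 0.145, 0.683]
ft_force: [-3.9, -2.4, 6.6]
grip_width: 0.0003
pos [ 0.4864 -0.076  -0.0073] tool axes(cols)
 [[-0.02  -0.408  0.913]
 [-0.013  0.913  0.408]
 [-1.    -0.003 -0.024]]
sign 1 turn deg [ 0.6 -1.4  0.2] shift mm, present axes [ -2.2  -4.4 122.5] in goal axes [  0.7  -3.1 122.5] |d| 123
sign -1 turn deg [-179.4   -0.3   -2.1] shift mm, present axes [ -2.2  -4.4 122.5] in goal axes [   0.7    3.1 -122.5] |d| 123
```

```bash
python3 -m inch '[[0,[0.8,-0.7,5],[0,-1.2,0]],[0,[0.8,-0.7,5],[0,0,0]]]'; python3 -m inch '[[0,[0.8,0,5],[0,0,0]],[0,[0.8,0,5],[0,0,0]]]';python3 -m inch '[[0,[0.8,0,5],[0,0,0]],[0,[0.8,0,5],[0,0,0]]]'
```

```text
time: 7.62
position: [0.4897, -0.0739, -0.0076]
tool_rot: [-0.15, 0.696, 0.149, 0.686]
ft_force: [-10.1, -6.6, 18.4]
grip_width: 0.0003
time: 7.88
position: [0.4928, -0.0714, -0.0075]
tool_rot: [-0.151, 0.7, 0.15, 0.682]
ft_force: [-6.9, -5.2, 15.3]
grip_width: 0.0007
time: 8.12
position: [0.4961, -0.0689, -0.0074]
tool_rot: [-0.151, 0.703, 0.152, 0.678]
ft_force: [-6.6, -6.1, 15.4]
grip_width: 0.0008
```

```bash
python3 -m inch '[[0,[0.4,-1,7],[0,-1.5,0]],[0,[0.4,-0.5,7],[0,-1,0]]]'; python3 - <<'E'
from h import *
plan(np.array([.6,-.03,-.008]),.41)
E
```

```text
time: 8.38
position: [0.504, -0.0647, -0.0074]
tool_rot: [-0.148, 0.691, 0.157, 0.689]
ft_force: [-5.3, -3.0, 10.3]
grip_width: 0.0007
pos [ 0.504  -0.0647 -0.0074] tool axes(cols)
 [[-0.005 -0.422  0.907]
 [ 0.012  0.907  0.422]
 [-1.     0.013  0.   ]]
sign 1 turn deg [ 1.4 -0.  -0.7] shift mm, present axes [  0.5  -9.  101.7] in goal axes [  0.6  -6.4 101.9] |d| 102
sign -1 turn deg [-178.6    1.2   -0. ] shift mm, present axes [  0.5  -9.  101.7] in goal axes [   0.6    6.4 -101.9] |d| 102
```

```bash
python3 -m inch '[[0,[0.5,-2.5,6],[1,-0.5,-0.5]],[0,[0.5,-2.5,6],[0.5,-0.5,0]]]'; python3 -m inch '[[0,[0.5,-2,6],[0,-0.5,0]],[0,[0.5,-1,6],[0,-0.5,0]]]'; python3 - <<'E'
from h import *
plan(np.array([.6,-.03,-.008]),.41)
c=imaging.cut_out("scene","tray")
a=imaging.camera("scene")[130:205,170:270]
cv2.imwrite("pics/s6.png",cv2.resize(a,(800,600),interpolation=cv2.INTER_CUBIC)[...,::-1])
for t in("tray_top","tray_slot"):
  for r in imaging.tip_of("scene",t)[:1]:print(t,r["pixel"],r["confidence"])
E
```

```text
time: 8.62
position: [0.5064, -0.0636, -0.0075]
tool_rot: [-0.14, 0.693, 0.15, 0.691]
ft_force: [-12.4, -5.8, 17.9]
grip_width: 0.0001
time: 8.88
position: [0.509, -0.0618, -0.0074]
tool_rot: [-0.138, 0.693, 0.154, 0.691]
ft_force: [-8.2, -6.5, 12.6]
grip_width: 0.0001
pos [ 0.509  -0.0618 -0.0074] tool axes(cols)
 [[-0.008 -0.404  0.915]
 [ 0.022  0.914  0.404]
 [-1.     0.023  0.002]]
sign 1 turn deg [ 0.4  0.1 -1.3] shift mm, present axes [ 0.6 -7.7 96.1] in goal axes [ 0.6 -7.1 96.1] |d| 96
sign -1 turn deg [-1.796e+02  2.100e+00  1.000e-01] shift mm, present axes [ 0.6 -7.7 96.1] in goal axes [  0.6   7.1 -96.1] |d| 96
tray_top [241.3, 189.3] 0.59
tray_slot [237.6, 184.8] 0.59
```

View pics/s6.png

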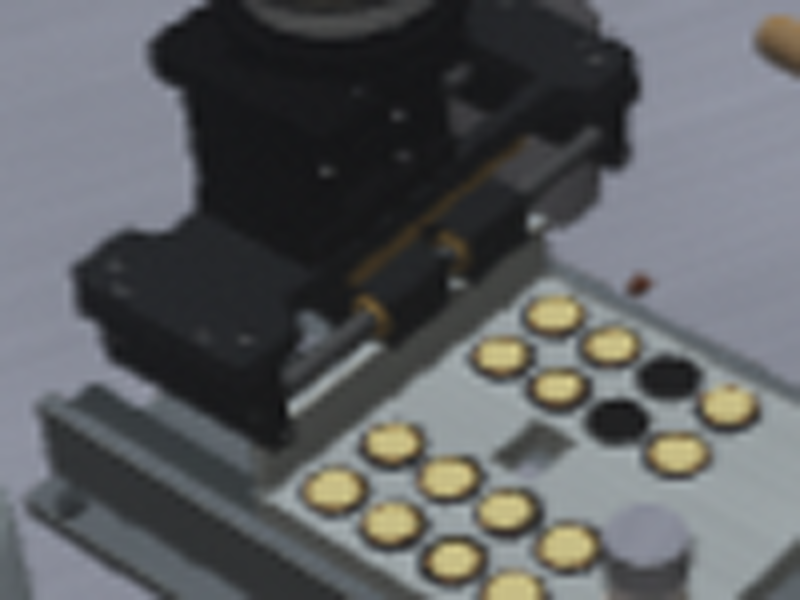

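The tray has begun to move: the slot went from (525,440) to (537,447) in the crop, and the bar is still down. I carry on.

```bash
python3 -m inch '[[0,[0.3,-3,8],[0,-0.5,-0.8]],[0,[0.3,-3,8],[0,-0.5,-0.5]]]'; python3 -m inch '[[0,[0.3,-2,8],[0,-0.5,0]],[0,[0.3,-2,8],[0,-0.5,0]]]';  python3 -m inch '[[0,[0.3,-2,8],[0,-0.5,0]],[0,[0.3,-2,8],[0,-0.5,0]]]'; python3 - <<'E'
from h import *
plan(np.array([.6,-.03,-.008]),.41)
E
```

```text
time: 9.32
position: [0.5145, -0.0603, -0.0075]
tool_rot: [-0.143, 0.692, 0.151, 0.691]
ft_force: [-11.1, -5.0, 15.5]
grip_width: 0.0006
time: 9.57
position: [0.5204, -0.0571, -0.0074]
tool_rot: [-0.141, 0.693, 0.156, 0.69]
ft_force: [-9.7, -4.0, 13.5]
grip_width: 0.0002
time: 9.82
position: [0.5267, -0.0539, -0.0073]
tool_rot: [-0.138, 0.693, 0.161, 0.689]
ft_force: [-9.2, -5.2, 14.7]
grip_width: 0.0
pos [ 0.5267 -0.0539 -0.0073] tool axes(cols)
 [[-0.012 -0.413  0.911]
 [ 0.03   0.91   0.413]
 [-0.999  0.032  0.001]]
sign 1 turn deg [ 0.9  0.1 -1.8] shift mm, present axes [ 0.5 -8.6 76.6] in goal axes [ 0.7 -7.3 76.8] |d| 77
sign -1 turn deg [-1.791e+02  2.900e+00  1.000e-01] shift mm, present axes [ 0.5 -8.6 76.6] in goal axes [  0.7   7.3 -76.8] |d| 77
```

```bash
python3 -m inch '[[0,[0.3,-2,8],[0.5,-0.5,-1]],[0,[0.3,-2,8],[0,-0.5,-1]],[0,[0.3,-2,8],[0,-0.5,-0.5]],[0,[0.3,-2,8],[0,-0.5,-0.5]]]';  python3 -m inch '[[0,[-0.5,-2,6],[0,-0.3,-0.5]],[0,[-0.5,-1,6],[0,-0.3,-0.5]],[0,[-0.5,-1,6],[0,-0.3,0]]]'; python3 - <<'E'
from h import *
plan(np.array([.6,-.03,-.008]),.41)
a=imaging.camera("scene")[130:235,170:310]
cv2.imwrite("pics/s7.png",cv2.resize(a,(800,600),interpolation=cv2.INTER_CUBIC)[...,::-1])
E
```

```text
time: 10.32
position: [0.5399, -0.0496, -0.0074]
tool_rot: [-0.15, 0.69, 0.147, 0.692]
ft_force: [-10.2, -5.9, 13.6]
grip_width: 0.0003
time: 10.7
position: [0.5485, -0.046, -0.0067]
tool_rot: [-0.154, 0.69, 0.145, 0.693]
ft_force: [-4.4, -2.0, 5.1]
grip_width: 0.0005
pos [ 0.5485 -0.046  -0.0067] tool axes(cols)
 [[ 0.007 -0.413  0.911]
 [-0.012  0.911  0.413]
 [-1.    -0.014  0.002]]
sign 1 turn deg [0.9 0.1 0.8] shift mm, present axes [ 1.5 -6.6 53.5] in goal axes [ 1.3 -5.8 53.6] |d| 54
sign -1 turn deg [-1.791e+02 -1.300e+00  1.000e-01] shift mm, present axes [ 1.5 -6.6 53.5] in goal axes [  1.3   5.8 -53.6] |d| 54
```

View pics/s7.png

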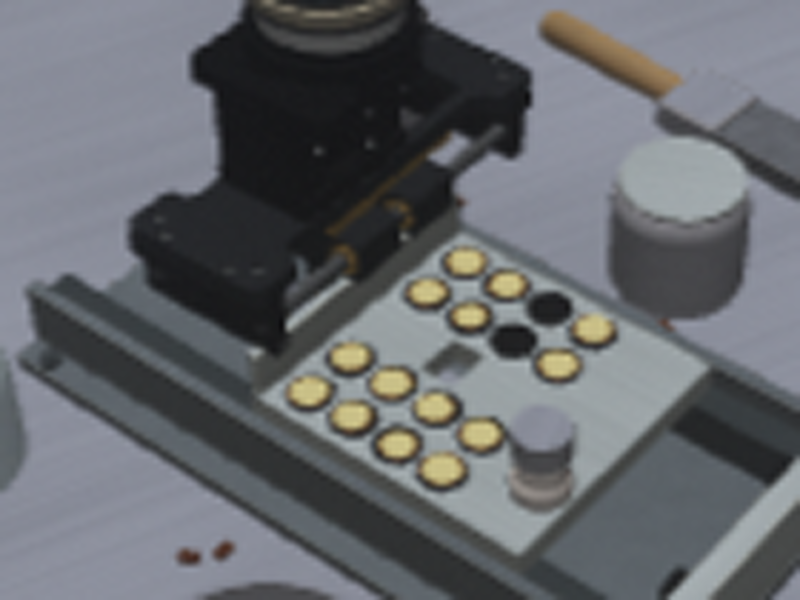

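The tray is past the catch: the catch is now hidden under it and the slot is at (455,360). The pot is upright at (540,455). I ease off the pressing and push on.

```bash
python3 -m inch '[[0,[-2,-1,4],[0.5,0,0.5]],[0,[-1,-0.5,5],[0,0,0]],[0,[0,-0.5,5],[0,0,0]],[0,[0,-0.5,5],[0,0,0]],[0,[0,-0.5,5],[0,0,0]]]';  python3 -m inch '[[0,[0,-0.5,5],[0,0,0]],[0,[0,-0.5,5],[0,0,0]],[0,[0,0,5],[0,0,0]]]'; python3 - <<'E'
from h import *
plan(np.array([.6,-.03,-.004]),.41)
E
```

```text
time: 11.38
position: [0.5612, -0.0395, -0.0048]
tool_rot: [-0.146, 0.699, 0.147, 0.685]
ft_force: [-5.1, -1.9, 6.4]
grip_width: 0.0004
time: 11.75
position: [0.5699, -0.0352, -0.0051]
tool_rot: [-0.146, 0.703, 0.148, 0.68]
ft_force: [-3.0, -3.2, 6.7]
grip_width: 0.0004
pos [ 0.5699 -0.0352 -0.0051] tool axes(cols)
 [[-0.031 -0.407  0.913]
 [-0.003  0.913  0.407]
 [-1.     0.01  -0.03 ]]
sign 1 turn deg [ 0.5 -1.7 -0.6] shift mm, present axes [-2.1 -7.5 29.6] in goal axes [-1.1 -7.2 29.7] |d| 31
sign -1 turn deg [-179.4    0.9   -2.7] shift mm, present axes [-2.1 -7.5 29.6] in goal axes [ -1.1   7.2 -29.7] |d| 31
```

```bash
python3 -m inch '[[0,[-4,-0.5,3],[0,-1.5,0]],[0,[-2,-0.5,6],[0,0,0]],[0,[0,-0.5,6],[0,0,0]],[0,[0,-0.5,6],[0,0,0]]]';  python3 -m inch '[[0,[0,0,5],[0,0,0]],[0,[0,0,5],[0,0,0]]]';  python3 -m inch '[[0,[0,0,4],[0,0,0]],[0,[0,0,4],[0,0,0]]]'
```

```text
time: 12.25
position: [0.5864, -0.0279, -0.0008]
tool_rot: [-0.142, 0.696, 0.151, 0.687]
ft_force: [-4.5, -0.9, 3.2]
grip_width: 0.0007
time: 12.5
position: [0.5967, -0.0236, -0.0008]
tool_rot: [-0.142, 0.696, 0.151, 0.687]
ft_force: [-3.9, -1.5, 1.9]
grip_width: 0.0007
time: 12.75
position: [0.6022, -0.0213, -0.0006]
tool_rot: [-0.144, 0.698, 0.152, 0.685]
ft_force: [-14.4, -11.0, 11.0]
grip_width: 0.0009
```

```bash
python3 -m inch '[[0,[-2,0,2],[0,0,0]],[0,[0,0,2],[0,0,0]]]';python3 -m inch '[[0,[-1,0,3],[0,0,0]]]'
```

```text
time: 13.0
position: [0.6013, -0.0213, 0.0003]
tool_rot: [-0.144, 0.702, 0.152, 0.681]
ft_force: [-8.7, -5.0, 10.7]
grip_width: 0.0006
time: 13.12
position: [0.6009, -0.0213, 0.0007]
tool_rot: [-0.144, 0.704, 0.152, 0.679]
ft_force: [-9.5, -8.9, 0.1]
grip_width: 0.0007
```

Hard stop reached. I back straight off, then go up.

```bash
python3 -m inch '[[0,[-1,0,-8],[0,0,0]],[0,[-4,0,-12],[0,0,0]],[0,[-20,0,-12],[0,0,0]],[0,[-40,0,-5],[0,0,0]],[0,[-40,0,0],[0,0,0]],[0,[-40,0,-30],[0,0,0]],[0,[0,0,-40],[0,0,0]],[0,[0,0,-40],[0,0,0]],[0,[0,0,0],[0,0,0]]]'
python3 - <<'E'
from h import *
s=imaging.camera("scene")
for t,z in(("tray_slot",.048),("catch_top",.042),("tray_top",.048)):
  for r in imaging.tip_of("scene",t)[:1]:print(t,r["pixel"],r["confidence"],at("scene",r["pixel"],z))
a=s[150:240,190:310]
cv2.imwrite("pics/s8.png",cv2.resize(a,(800,600),interpolation=cv2.INTER_CUBIC)[...,::-1])
E
```

```text
time: 14.25
position: [0.4729, -0.0841, 0.1552]
tool_rot: [-0.146, 0.698, 0.15, 0.685]
ft_force: [0.5, 0.5, -0.4]
grip_width: 0.0002
tray_slot [268.2, 204.1] 0.81 [ 0.67255642 -0.00270653  0.048     ]
tray_top [274.5, 208.8] 0.87 [0.69362586 0.00292576 0.048     ]
```

View pics/s8.png

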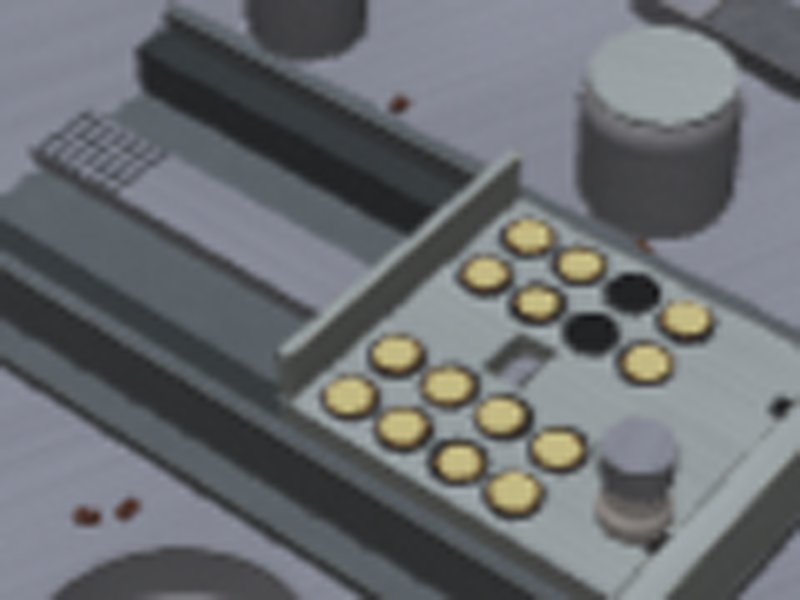

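The tray is home against the stop and the pot is upright at (637,480). The ribbed end's corner is back at the same image position as before pressing, px (195.7,172.5) against (195.4,172.9), so the bar is up. Handing in.

```bash
python3 -c "
from h import *
print(robot.hand_in(),get_obs()['time'])"
```

```text
the job is handed in; nothing more can be done
the job is handed in; nothing more can be done
```

I pressed the latch bar fully down with the shut fingertips, slid along it while pressing, and pushed the tray over the catch to the end stop. I then backed off, lifted clear and handed in at about 14.5 s of the 40 s. The hand-in gives no verdict.

**Last checks that agreed:**
- The tray met a hard stop: push force jumped to about 18 N and further pushing gave no movement.
- The bar's near corner is back at its unpressed image position, within 0.5 px. Fully pressed it would be about 3 px lower, so the catch has sprung up.
- The slot was found at (0.673, -0.003), where I had measured the catch at (0.673, 0.001).
- The pot stands upright on the front strip, and the robot was clear with no force on the tool.

**What disagreed or is less certain:**
- **Height:** the reported TCP height was about 27 mm lower than the real fingertips. The camera view alone suggested about 18 mm. I went by contact force instead.
- **Sideways drift:** friction while sliding pushed the fingers about 5–6 mm off the bar's middle line, but they stayed on the bar.
- **Passing the catch:** I judged this from travel distance and the pictures, since I had no direct joint reading.
- **Other things on the bench:** I did not measure their positions at the end. Nothing came near them, and those in the last picture looked undisturbed.

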